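Unlock the medicine box and hold the key turned

ROBOT

A 6-joint arm with a two-finger parallel gripper is mounted at the origin on the work surface. World frame = base frame: x ahead of the robot, y to its left, z up, the work surface at z = 0. Lengths are in m, angles in rad, forces in N, time in s.
With the tool pointing down it reaches from about 0.275 to 0.75 m from the base axis. Payload 10.2 kg.
Tool frame: the origin (TCP) lies at the very end of the fingers, on their centre line; the grasp point (between the pads) lies 19 mm behind it (hold_point_z is the distance from the TCP to the grasp point, in m); z points along the fingers, y is the line along which they close (so a half turn about z gives the same grasp; the last joint's range is limited). The gripper opens to 85 mm and grips with 20 to 120 N. Pads are 22 mm wide; open, the fingers measure 114 mm over their backs; the gripper's body (76 mm by 85 mm) begins 54 mm behind the grasp point. The pads swing forward as they close: fully open they stand 13 mm farther back than shut.
Start: joints at [-1.415, 0.313, 1.498, -0, 1.331, -0.223], TCP at [0.194, -0.488, 0.231] pointing down, gripper open.
Joint ranges: [-2.94, 2.94], [-0.97, 2.17], [0.19, 2.56], [-1.23, 4.37], [0.02, 3.11], [-2.88, 2.88]. Speed limits (rad/s): [2.39, 2.39, 3.01, 3.14, 3.14, 3.14].

INTERFACE

Orientations are given as a unit quaternion [w, x, y, z].
In Python, from plant import * gives the robot as it stands.
- The arm moves only by the shell command python3 -m crank 'ROWS' [FORCE]. ROWS is JSON, a list of rows, each a list of 3 entries, a list of its own where there are three numbers: the closure, from -1 (fully open) to 1 (shut), then the shift along the tool's x, y, z in m, then the turn, a rotation vector about the tool's x, y, z in degrees. In form: [[fingers, [dx, dy, dz], [rx, ry, rz]], ...]. A call has 1 to 8 rows; each row is the pose to reach, as a shift and turn from the pose commanded when the call began, along the tool's axes at that moment; what a row does not reach only later rows make up. A row lasts 1/12 s, in which the tool goes at most 41.7 mm and 7.16 degrees, less where a joint would pass 70% of its speed; a pose out of reach is approached as far as the arm can. A call with a gripper value outside its range is refused whole. The fingers move at their own pace and stop on an object; FORCE is the grip in N (left out, the last holds). Time passes only in rows, so rows that repeat a pose let the fingers close. It gives the time, the measured TCP pose, the force, the opening and the grip force at its end, in the units of the state.
- get_state(): the state, without advancing time (a new reading comes with each control period).
- capture(name): name is "scene" or "top" or "wrist"; returns a dict with "image" (420x560x3 uint8, red, green, blue), "camera_matrix" (3x3 intrinsics, pixels), "view" (4x4, takes a point from world to camera coordinates). Camera axes: x right, y up, looking along -z (the intrinsics and any distortion apply to the point x, -y, -z); pixel columns grow to the right and rows downward; lengths in m; the calibration is good to about 2 mm. A picture is of the moment at which its call begins. There is no depth.
- job_done(): hands the job in; it is judged then, once.
Trained networks look in the newest picture that a camera, given by its name, has taken for a name from the list of things; names that differ only in an ending like _2 or _b are one class to them, and where a whole thing is asked for, a point or a joint stands for the part that bears it (a point fixed in the world has none). Each returns a list of dicts, best first, with "confidence" (0 to 1); they miss things now and then, are a little off and sometimes report something else, mostly with a low value. They report only what shows in the picture. A call takes as long as a camera call.
- silhouettes(camera, target): "pixels" (420x560 bool, what is visible of it) and "point" ([column, row] in pixels, amid what is visible of it).
The state is a dict: "t": time; "q": joint angles; "dq": joint speeds; "tau": joint torques, N m; "tcp_pos": TCP position; "eef_rot": TCP orientation; "force": force on the tool from outside, world axes, zero at the start; "wrist_torque": the same for the moment, N m; "gripper_width": opening from 0.0 (shut) to 1.0 (fully open); "finger_force": force on a finger pad.
Only numpy, scipy, OpenCV 4.12 (cv2) and the standard library are available. Lean on these libraries where they do the work, as an engineer would, in place of code of your own. Each camera call takes 0.05 s, during which the arm holds its last target. There are 200 camera calls.

TASK

Please unlock the white medicine box so I can take out my morning tablets: take the key with the oblong head from the wooden key block, put its blade in the lock on the box's front rail and push it fully home (the pins are sticky, so a small wiggle helps if it catches), then turn it a quarter turn clockwise against its spring, as far as it goes, so that the lid springs ajar. Finish with the key still in your grip and held turned, because I lift the lid while you hold it; leave the round-headed key in the block and everything else where it stands.

Things in the scene. Friction and masses are not known exactly. Their poses are not given: they have to be found in the camera images.
- lockbox: white steel medicine box, 220 mm (its x) by 260 mm (its y), 85 mm high, fixed where it stands. Origin: centre of its underside; x points from the front rail (robot's side) to the hinge at the back, z up. The front 66 mm of its top is a fixed rail, 85 mm high, that carries the lock; the rest is the lid, with a 50 mm steel cross on it.
- keyway (a point): middle of the keyway's mouth, on the vertical axis of the lock's 25 mm round steel plug, 78 mm in front of the box's centre, 88 mm above the table (3 mm above the rail). Fixed to the box: does not turn with the plug. The keyway is a slot straight down, 30 mm deep, 11.6 x 5.2 mm, with a 45 degree lead-in 2.2 mm broad all round; at rest its long side lies along the box's x axis.
- pin1 (a joint): travel in m of the middle of three sprung sticky pins (0 out, 0.001 to 0.003 once the key has pushed it back). They stand 3 mm into the keyway from its +x end, 8, 14 and 20 mm below its mouth. The blade's point catches on each in turn: straight down it takes about 8 to 15 N to pass one; rocking the key a millimetre along the slot (box's x) while pressing works it past too.
- plug (a joint): turn of the lock's plug in rad: 0 at rest, grows clockwise seen from above, hard stop at 1.571 (quarter turn). A spring (0.015 N m at rest, 0.06 N m at the quarter turn) turns it back when it is let go. The key has 0.2 to 0.25 rad of play in the keyway, so the hand turns that much further than the plug.
- lid (a joint): opening angle of the box's lid in rad, 0 shut (reads up to 0.02 while latched); its hinge runs along the top back edge. The plug draws the latch bolt back; near 1.3 rad of turn the lid comes free and its springs lift it to about 0.1 rad (front edge some 15 mm up). It cannot be opened otherwise.
- key: the key to use: black plastic head, oblong, 26 mm wide (its x), 10 mm thick (its y), 38 mm tall, about 30 g. Origin: middle of the shoulder, where the blade leaves the head's flat underside; z points up from blade to head. It stands loose in a slot of the key block, head up, shoulder on the block's top. Fully in the lock, its shoulder lies on the plug's face, origin at the keyway point.
- key_tip (a point): the point of that key's steel blade, 27 mm below the shoulder. The blade is 10 mm wide (the key's x) and 3.4 mm thick (y), its last 5 mm pointed. It fits the lock either way round (half turn about z).
- keyblock: wooden key block 55 mm (its x) by 150 mm (its y), 42 mm high, fixed where it stands; origin at the centre of its underside. In its top are two slots 12 mm along y by 5.5 mm along x, 35 mm either side of the centre along y; the keys stand in them with the width of their heads along the block's y. Either key may be in either slot.
- round_key: the other key, to be left alone: same size and black plastic, but its head is a disc of 32 mm diameter, 10 mm thick. Origin at its shoulder.
- egg_cup1: grey porcelain egg cup, 50 mm across, 62 mm high, loose; origin at its underside
- egg_cup2: second grey porcelain egg cup, same size, loose
- saucer: white ceramic saucer, 140 mm across, 12 mm high, loose, with the egg spoon on it
- egg_spoon: stainless egg spoon, 118 mm long, lying on the saucer
- cooker_lid: clear plastic domed lid of the egg cooker, 168 mm across, 79 mm high with its knob, lying beside the cooker, loose
- salt_shaker: white ceramic salt shaker, 42 mm across, 77 mm high, loose

How it is judged:
By the outcome, as a careful person would: the job done as asked, in the order asked, and still so for the second after the job is handed in, while the arm keeps its last pose, push and grip.
It also fails if it takes over 58 s, if anything falls off the work surface, if the arm or the gripper's body presses on something with over 40 N, if the wrist force passes 120 N, or if a joint passes its speed limit or range.

## Working session

There is one attempt and no reset: what is moved stays moved. The work goes in short steps, Python scripts to look and compute and a shell command to move; the robot and the scene stay as the last step left them, time stands still between calls to the robot, and variables do not carry over. Pictures are saved under pics/ and viewed, at most 10 in all, crops included, and the job is handed in when it is done.

```bash
ls; mkdir -p pics
cat > h.py <<'E'
from plant import *
import numpy as np, cv2
def snap(cam,name=None):
    c=capture(cam)
    if name: cv2.imwrite(f'pics/{name}.png',c['image'][:,:,::-1])
    return c
def ray(c,uv):
    K=np.array(c['camera_matrix']);V=np.array(c['view'])
    p=np.linalg.inv(K)@np.array([uv[0],uv[1],1.]); d=np.array([p[0],-p[1],-p[2]])
    R=V[:3,:3]; o=-R.T@V[:3,3]; return o,R.T@d
def atz(c,uv,z):
    o,d=ray(c,uv); return o+d*(z-o[2])/d[2]
def proj(c,P):
    V=np.array(c['view']);p=V[:3,:3]@np.array(P)+V[:3,3];u=np.array(c['camera_matrix'])@np.array([p[0],-p[1],-p[2]]);return u[:2]/u[2]
E
python3 - <<'E'
from h import *
s=get_state(); print({k:np.round(v,3) for k,v in s.items()})
ims=[]
for cam in ['scene','top','wrist']:
    c=snap(cam,cam+'0'); print(cam,sorted(c),np.round(c['camera_matrix'],1).tolist(),np.round(c['view'],3).tolist())
    for t in ['key','round_key','keyblock','lockbox','plug','keyway']:
        try:
            for r in silhouettes(cam,t)[:2]:
                m=r['pixels'].astype(np.uint8); ys,xs=np.nonzero(m)
                print(t,round(r['confidence'],2),np.round(r['point'],1),m.sum(),cv2.minAreaRect(np.c_[xs,ys].astype(np.float32)) if len(xs) else '')
        except Exception as e: print(t,e)
E
```

```text
pics
{'t': np.float64(0.0), 'q': array([-1.415,  0.313,  1.498, -0.   ,  1.331, -0.223]), 'dq': array([ 0.001,  0.001,  0.001, -0.002, -0.001, -0.001]), 'tau': array([ 1.0000e-03, -4.1226e+01, -2.5974e+01, -0.0000e+00,  4.0000e-03,
        0.0000e+00]), 'tcp_pos': array([ 0.194, -0.488,  0.231]), 'eef_rot': array([-0.001,  0.982,  0.188,  0.   ]), 'force': array([-0.093,  0.579, -0.05 ]), 'wrist_torque': array([-0.042,  0.036,  0.011]), 'finger_force': np.float64(0.0), 'gripper_width': np.float64(1.001)}
scene ['camera_matrix', 'image', 'view'] [[475.8, 0.0, 279.3], [0.0, 475.8, 207.4], [0.0, 0.0, 1.0]] [[-0.209, 0.978, -0.023, 0.173], [-0.631, -0.117, 0.767, 0.294], [0.747, 0.175, 0.641, -1.662], [0.0, 0.0, 0.0, 1.0]]
key 0.7 [368.4 193. ] 114 ((369.27996826171875, 194.5399932861328), (9.475231170654297, 13.717872619628906), 8.13010311126709)
keyblock 0.86 [377.7 204.4] 1186 ((380.99810791015625, 204.48866271972656), (23.825895309448242, 58.692501068115234), 80.7538833618164)
lockbox 0.79 [206.9 227.1] 9295 ((205.70162963867188, 224.0980224609375), (126.7427978515625, 87.44208526611
[... 776 characters left out ...]
99219, 284.3775939941406), (10.294424057006836, 45.87847137451172), 60.06848907470703)
lockbox 0.67 [342.6 178.6] 9860 ((342.50347900390625, 176.45863342285156), (108.37435913085938, 95.33621978759766), 4.763640880584717)
keyway 0.6 [339.6 175.1] 9746 ((342.62359619140625, 176.70223999023438), (108.9830551147461, 93.52916717529297), 5.440331935882568)
keyway 0.27 [446.6 201.5] 338 ((446.10003662109375, 198.1999969482422), (15.652474403381348, 25.043960571289062), 63.43495178222656)
wrist ['camera_matrix', 'image', 'view'] [[353.8, 0.0, 276.1], [0.0, 353.8, 218.0], [0.0, 0.0, 1.0]] [[0.37, -0.929, -0.0, -0.524], [0.886, 0.352, -0.301, 0.039], [0.28, 0.111, 0.954, -0.38], [0.0, 0.0, 0.0, 1.0]]
```

```bash
python3 -c "
import cv2,numpy as np
a=cv2.imread('pics/top0.png');cv2.imwrite('pics/t.png',cv2.resize(a,(800,600)))"
```

```text
(no output)
```

View pics/t.png

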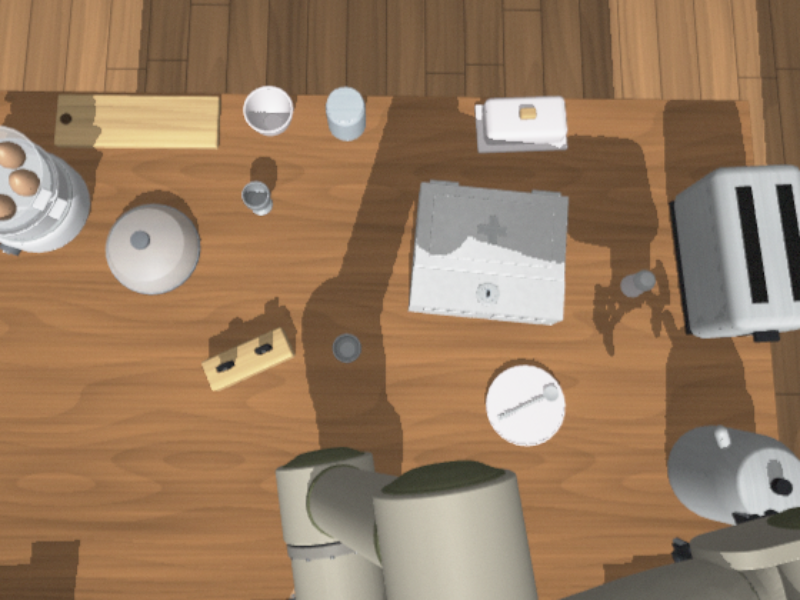

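View pics/scene0.png

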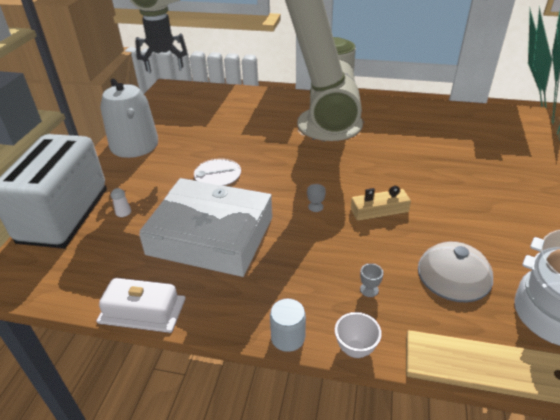

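The top view (800 px scale) shows the block at (248,360), with key heads at (225,366) and (263,349). The lock is at (487,292), with one egg cup at (347,348) near the block and the saucer below the box. In the scene view the left head, at (369,193), is oblong. That is the slot nearer the box, which agrees with the network.

```bash
cat >> h.py <<'E'
from scipy.spatial.transform import Rotation as Rot
def tool():
    s=get_state(); w,x,y,z=s['eef_rot']; return np.array(s['tcp_pos']),Rot.from_quat([x,y,z,w])
def to_tool(p,yaw):
    """shift (tool axes) & rotvec deg to reach TCP p with tool down, tool y along world yaw(deg)"""
    t,R=tool(); y=np.deg2rad(yaw); Y=np.array([np.cos(y),np.sin(y),0]);Z=np.array([0,0,-1.]);X=np.cross(Y,Z)
    G=Rot.from_matrix(np.c_[X,Y,Z]); return R.inv().apply(np.array(p)-t),(R.inv()*G).as_rotvec(degrees=True)
E
python3 - <<'E'
from h import *
c=snap('top')
for t,z in [('keyblock',.042),('lockbox',.085)]:
    for r in silhouettes('top',t)[:2]:
        m=r['pixels'].astype(np.uint8)
        if m.sum()<1000: continue
        ys,xs=np.nonzero(m); b=cv2.boxPoints(cv2.minAreaRect(np.c_[xs,ys].astype(np.float32)))
        print(t,np.round([atz(c,p,z) for p in b],3).tolist())
f=.7
for n,p,z in [('round',(225,366),.08),('key',(263,349),.08),('keyway',(487,293),.088),('bl',(204,361),.042),('tr',(285,330),.042),('br',(293,352),.042),('railL',(411,307),.085),('railR',(561,320),.085),('backL',(421,183),.085),('backR',(567,196),.085),('cup',(347,348),.06),('saucer',(526,405),.01)]:
    print(n,np.round(atz(c,np.array(p)*f,z),3))
t,R=tool();V=np.array(capture('wrist')['view']); o=-V[:3,:3].T@V[:3,3]
print('cam in tool',R.inv().apply(o-t),'look',R.inv().apply(-V[2,:3]),'right',R.inv().apply(V[0,:3]), 'toolX',R.apply([1,0,0]),'toolY',R.apply([0,1,0]))
E
```

```text
keyblock [[0.436, 0.277, 0.042], [0.501, 0.137, 0.042], [0.446, 0.11, 0.042], [0.382, 0.25, 0.042]]
lockbox [[0.518, -0.08, 0.085], [0.753, -0.102, 0.085], [0.729, -0.372, 0.085], [0.495, -0.34, 0.085]]
round [0.427 0.222 0.08 ]
key [0.456 0.16  0.08 ]
keyway [ 0.552 -0.216  0.088]
bl [0.437 0.267 0.042]
tr [0.492 0.13  0.042]
br [0.454 0.115 0.042]
railL [ 0.527 -0.087  0.085]
railR [ 0.507 -0.341  0.085]
backL [ 0.746 -0.105  0.085]
backR [ 0.725 -0.36   0.085]
cup [0.46  0.021 0.06 ]
saucer [ 0.364 -0.294  0.01 ]
cam in tool [ 0.07686473 -0.0009125  -0.1422969 ] look [-3.00979811e-01 -2.79623829e-04  9.53630471e-01] right [-2.81051747e-04  9.99999940e-01  2.04516232e-04] toolX [ 9.29126619e-01  3.69761715e-01 -1.79651186e-05] toolY [ 3.69761715e-01 -9.29126619e-01 -1.94458029e-06]
```

```bash
python3 -m crank '[[-1,[0.3,-0.08,0.02],[0,0,-50]],[-1,[0.3,-0.08,0.02],[0,0,-50]],[-1,[0.3,-0.08,0.02],[0,0,-50]],[-1,[0.3,-0.08,0.02],[0,0,-50]],[-1,[0.3,-0.08,0.02],[0,0,-50]],[-1,[0.3,-0.08,0.02],[0,0,-50]],[-1,[0.3,-0.08,0.02],[0,0,-50]],[-1,[0.3,-0.08,0.02],[0,0,-50]]]'
python3 - <<'E'
from h import *
print(to_tool([.54,-.216,.21],15))
E
```

```text
t: 1.92
tcp_pos: [0.446, -0.2995, 0.2111]
eef_rot: [-0.0, 0.808, 0.59, 0.0]
force: [-0.1, 0.6, -0.1]
gripper_width: 1.002
finger_force: 0.0
(array([0.1081335 , 0.06406702, 0.00117313]), array([ 2.94414511e-02, -4.27922015e-02, -3.27516921e+01]))
```

```bash
python3 -m crank '[[-1,[0.108,0.064,0],[0,0,-33]],[-1,[0.108,0.064,0],[0,0,-33]],[-1,[0.108,0.064,0],[0,0,-33]],[-1,[0.108,0.064,0],[0,0,-33]],[-1,[0.108,0.064,0],[0,0,-33]],[-1,[0.108,0.064,0],[0,0,-33]],[-1,[0.108,0.064,0],[0,0,-33]]]'
python3 - <<'E'
from h import *
c=snap('wrist','lock1'); np.savez('lock1.npz',camera_matrix=c['camera_matrix'],view=c['view'])
print(np.round(proj(c,[.552,-.216,.088]),1))
print('key',to_tool([.45,.155,.20],25))
E
```

```text
t: 2.5
tcp_pos: [0.5379, -0.2201, 0.2112]
eef_rot: [-0.0, 0.612, 0.791, -0.0]
force: [-0.4, -0.7, -0.2]
gripper_width: 0.997
finger_force: 0.0
[295.3 210.3]
key (array([0.38533179, 0.00914576, 0.01132129]), array([-1.25934751e-03, -6.71540290e-04, -1.04757401e+01]))
```

View pics/lock1.png

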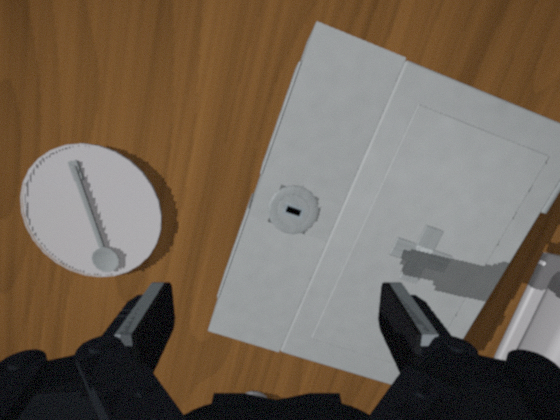

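The lock is clear: the keyway is at (293,211), the rail's front corners are at (318,22) and (209,331), and the rail/lid seam runs (406,62)–(280,350). Next I move over the key.

```bash
python3 - <<'E'
from h import *
c=dict(np.load('lock1.npz')); im=cv2.imread('pics/lock1.png',0)
roi=im[195:226,275:312]; m=(roi<60).astype(np.uint8); print(m.sum())
ys,xs=np.nonzero(m); uv=np.array([xs.mean()+275,ys.mean()+195]); print(uv,atz(c,uv,.088), cv2.minAreaRect(np.c_[xs,ys].astype(np.float32)))
a,b=atz(c,(318,22),.085),atz(c,(209,331),.085); d=b-a; print(a,b,np.linalg.norm(d),'box x yaw',np.degrees(np.arctan2(d[1],d[0]))+90)
mid=(a+b)/2; th=np.arctan2(d[1],d[0])+np.pi/2; print('keyway from edge',mid+0.032*np.array([np.cos(th),np.sin(th),0]))
r=cv2.boxPoints(cv2.minAreaRect(np.c_[xs+275,ys+195].astype(np.float32))); print(np.round([atz(c,p,.088) for p in r],4))
E
python3 -m crank '[[-1,[0.3,0.008,0.011],[0,0,-10]],[-1,[0.3,0.008,0.011],[0,0,-10]],[-1,[0.3,0.008,0.011],[0,0,-10]],[-1,[0.3,0.008,0.011],[0,0,-10]],[-1,[0.3,0.008,0.011],[0,0,-10]],[-1,[0.3,0.008,0.011],[0,0,-10]],[-1,[0.3,0.008,0.011],[0,0,-10]],[-1,[0.3,0.008,0.011],[0,0,-10]]]' | head -2
python3 -m crank '[[-1,[0.085,-0.012,0],[0,0,0]],[-1,[0.085,-0.012,0],[0,0,0]],[-1,[0.085,-0.012,0],[0,0,0]],[-1,[0.085,-0.012,0],[0,0,0]],[-1,[0.085,-0.012,0],[0,0,0]]]'
python3 - <<'E'
from h import *
c=snap('wrist','key1'); np.savez('key1.npz',camera_matrix=c['camera_matrix'],view=c['view'])
print(tool()[0],np.round([proj(c,[.456,.16,.08]),proj(c,[.427,.222,.08])],1))
for t in ['key','keyblock']:
    for r in silhouettes('wrist',t)[:2]:
        m=r['pixels']; ys,xs=np.nonzero(m); np.save(t+'.npy',m)
        print(t,round(r['confidence'],2),np.round(r['point'],1),m.sum(),cv2.minAreaRect(np.c_[xs,ys].astype(np.float32)))
        b=cv2.boxPoints(cv2.minAreaRect(np.c_[xs,ys].astype(np.float32))); print(np.round([atz(c,p,.042 if t=='keyblock' else .08) for p in b],4).tolist())
E
```

```text
63
[292.9047619  210.58730159] [ 0.55025705 -0.21670117  0.088     ] ((18.0, 15.500000953674316), (12.965338706970215, 4.743416786193848), 18.434947967529297)
[ 0.53182971 -0.08487494  0.085     ] [ 0.50812538 -0.34326147  0.085     ] 0.25947156424933615 box x yaw -5.241632962161233
keyway from edge [ 0.55184373 -0.2169916   0.085     ]
[[ 0.5451 -0.2181  0.088 ]
 [ 0.5453 -0.2143  0.088 ]
 [ 0.5555 -0.2151  0.088 ]
 [ 0.5553 -0.2189  0.088 ]]
t: 3.22
tcp_pos: [0.4677, 0.0762, 0.2005]
t: 3.63
tcp_pos: [0.4236, 0.1437, 0.2006]
eef_rot: [0.0, 0.54, 0.842, 0.0]
force: [-0.4, 0.2, -0.6]
gripper_width: 0.999
finger_force: 0.0
[0.42386449 0.14334401 0.20043718] [[323.  210.1]
 [326.  118.2]]
key 0.73 [324.4 198.3] 622 ((323.2557067871094, 201.3687744140625), (41.28654861450195, 17.218585968017578), 87.27368927001953)
[[0.4393, 0.1774, 0.08], [0.4508, 0.1833, 0.08], [0.4673, 0.1548, 0.08], [0.4553, 0.1486, 0.08]]
keyblock 0.72 [318.5 144.2] 10441 ((319.0953369140625, 146.97470092773438), (70.42508697509766, 180.08612060546875), 3.5763344764709473)
[[0.4392, 0.1146, 0.042], [0.3848, 0.2535, 0.042], [0.4361, 0.2736, 0.042], [0.4991, 0.1373, 0.042]]
```

View pics/key1.png

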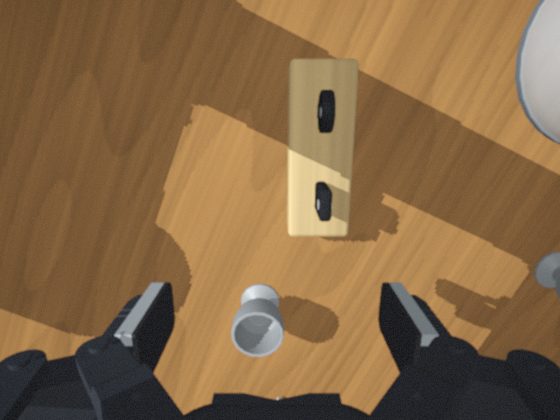

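The wrist view shows the block at rows 59–236, the round head at (326,111) and the oblong head at (323,202). I'll fit models to both the key and the block.

```bash
cat >> h.py <<'E'
from scipy.optimize import minimize
def fit(c,mask,size,z0,z1,x0,hollow=None):
    S=4
    K=np.array(c['camera_matrix'])
    M=cv2.resize(mask.astype(np.uint8)*255,None,fx=S,fy=S,interpolation=cv2.INTER_LINEAR)>127
    def iou(p):
        a=np.deg2rad(p[2]*1000);R=np.array([[np.cos(a),-np.sin(a)],[np.sin(a),np.cos(a)]])
        pts=[]
        for sx in(-1,1):
            for sy in(-1,1):
                q=R@[sx*size[0]/2,sy*size[1]/2]+p[:2]
                for z in(z0,z1): pts.append((proj(c,[q[0],q[1],z])+.5)*S-.5)
        h=cv2.convexHull(np.array(pts,np.float32)); I=np.zeros(M.shape,np.uint8)
        cv2.fillConvexPoly(I,np.round(h*16).astype(np.int32),1,shift=4); I=I>0
        return -(I&M).sum()/(I|M).sum()
    best=None
    for d in (-.004,0,.004):
        x=[x0[0],x0[1],x0[2]/1000+d]
        r=minimize(iou,x,method='Nelder-Mead',options=dict(initial_simplex=[x,[x[0]+.004,x[1],x[2]],[x[0],x[1]+.004,x[2]],[x[0],x[1],x[2]+.004]],xatol=1e-5,fatol=1e-5))
        if best is None or r.fun<best.fun: best=r
    return best.x[0],best.x[1],best.x[2]*1000,-best.fun
E
python3 - <<'E'
from h import *
c=dict(np.load('key1.npz')); im=cv2.imread('pics/key1.png')
print('key net',fit(c,np.load('key.npy'),(.026,.010),.042,.080,(.456,.16,-65)))
g=im.max(2); m=np.zeros(g.shape,bool); m[178:228,308:340]=g[178:228,308:340]<75; print(m.sum())
n,l,st,_=cv2.connectedComponentsWithStats(m.astype(np.uint8)); k=1+np.argmax(st[1:,4]); print(st[k])
print('key dark',fit(c,l==k,(.026,.010),.042,.080,(.456,.16,-65)))
print('block',fit(c,np.load('keyblock.npy')|np.load('key.npy'),(.055,.150),0,.042,(.441,.195,25)))
E
python3 -c "
import cv2
a=cv2.imread('pics/key1.png')[40:250,260:380];cv2.imwrite('pics/key1c.png',cv2.resize(a,None,fx=2.8,fy=2.8,interpolation=cv2.INTER_CUBIC))"
```

```text
key net (np.float64(0.4564509961465732), np.float64(0.16311426381917837), np.float64(-59.58160337325917), np.float64(0.8861088691597167))
452
[316 183  16  37 452]
key dark (np.float64(0.4576965643787707), np.float64(0.16244628754534757), np.float64(-54.54463057868083), np.float64(0.6733127398670785))
block (np.float64(0.44221454397891735), np.float64(0.1944549407733559), np.float64(24.73635667613084), np.float64(0.9082789862550047))
```

View pics/key1c.png

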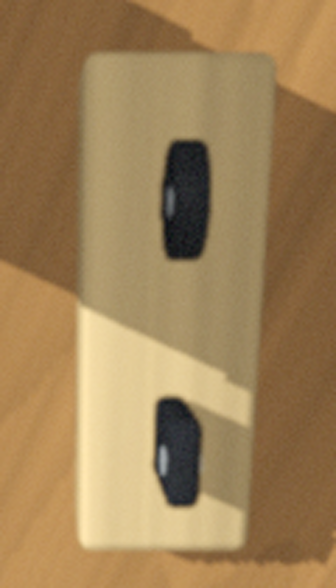

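The block fit gives a key position of (.4568,.1627), which agrees with the direct key fit. Now I descend and grasp.

Run:
```python
from h import *
a=to_tool([.4567,.1628,.047],24.9); print(np.round(a[0],4),np.round(a[1],2))
```

```text
[0.0042 0.038  0.1533] [ 0.    0.01 -0.34]
```

```bash
python3 -m crank '[[-1,[0.0042,0.038,0.05],[0,0,-0.3]],[-1,[0.0042,0.038,0.05],[0,0,-0.3]],[-1,[0.0042,0.038,0.08],[0,0,-0.3]],[-1,[0.0042,0.038,0.11],[0,0,-0.3]],[-1,[0.0042,0.038,0.13],[0,0,-0.3]],[-1,[0.0042,0.038,0.145],[0,0,-0.3]],[-1,[0.0042,0.038,0.1533],[0,0,-0.3]],[-1,[0.0042,0.038,0.1533],[0,0,-0.3]]]'
python3 - <<'E'
from h import *
a=to_tool([.4567,.1628,.047],24.9); print(np.round(a[0],4),np.round(a[1],2))
E
```

```text
t: 4.45
tcp_pos: [0.4555, 0.1632, 0.0456]
eef_rot: [-0.001, 0.538, 0.843, -0.001]
force: [0.0, 0.2, -0.2]
gripper_width: 0.997
finger_force: 0.0
[-0.0009  0.0009 -0.0014] [-0.16 -0.05  0.02]
```

```bash
python3 -m crank '[[0.2,[0,0,0],[0,0,0]],[0.5,[0,0,0],[0,0,0]],[0.7,[0,0,0],[0,0,0]],[1,[0,0,0],[0,0,0]],[1,[0,0,0],[0,0,0]],[1,[0,0,0],[0,0,0]],[1,[0,0,0],[0,0,0]],[1,[0,0,0],[0,0,0]]]' 80
python3 -m crank '[[1,[0,0,0],[0,0,0]],[1,[0,0,0],[0,0,0]],[1,[0,0,0],[0,0,0]],[1,[0,0,0],[0,0,0]]]'
python3 -c "
from h import *
print(tool()[0],get_state()['force'],get_state()['wrist_torque'])"
```

```text
t: 5.12
tcp_pos: [0.4561, 0.1641, 0.0474]
eef_rot: [0.0, 0.537, 0.843, 0.0]
force: [-0.8, 0.3, 5.8]
gripper_width: 0.104
finger_force: 78.5
t: 5.45
tcp_pos: [0.4561, 0.1641, 0.0474]
eef_rot: [0.0, 0.537, 0.843, 0.0]
force: [-1.0, 0.5, 6.1]
gripper_width: 0.107
finger_force: 78.5
[0.45612847 0.16408418 0.04744453] [-1.04925983  0.45156573  6.0594462 ] [-0.00263178  0.25803375  0.02612206]
```

```bash
python3 -m crank '[[1,[0,0,-0.01],[0,0,0]],[1,[0,0,-0.02],[0,0,0]],[1,[0,0,-0.035],[0,0,0]],[1,[0,0,-0.06],[0,0,0]],[1,[0,0,-0.09],[0,0,0]],[1,[0,0,-0.12],[0,0,0]],[1,[0,0,-0.135],[0,0,0]],[1,[0,0,-0.135],[0,0,0]]]'
python3 - <<'E'
from h import *
a=to_tool([.551,-.217,.18],84.8); print(np.round(a[0],4),np.round(a[1],2)); s=get_state();print(s['force'],s['wrist_torque'])
E
```

```text
t: 6.12
tcp_pos: [0.4573, 0.1642, 0.1862]
eef_rot: [0.003, 0.537, 0.843, 0.002]
force: [-0.5, 0.4, -0.4]
gripper_width: 0.101
finger_force: 78.1
[-0.3851 -0.0763  0.0066] [  0.28   0.33 -59.79]
[-0.48254481  0.41178143 -0.40605598] [-0.05331182 -0.01328055 -0.03452619]
```

```bash
python3 -m crank '[[1,[-0.02,-0.01,0],[0,0,-5]],[1,[-0.06,-0.02,0],[0,0,-12]],[1,[-0.1,-0.03,0],[0,0,-19]],[1,[-0.14,-0.04,0],[0,0,-26]],[1,[-0.18,-0.05,0],[0,0,-33]],[1,[-0.21,-0.055,0],[0,0,-40]],[1,[-0.24,-0.06,0],[0,0,-45]],[1,[-0.25,-0.06,0],[0,0,-45]]]'
python3 - <<'E'
from h import *
a=to_tool([.551,-.217,.18],84.8); print(np.round(a[0],4),np.round(a[1],2))
E
```

```text
t: 6.78
tcp_pos: [0.5073, -0.0921, 0.1815]
eef_rot: [-0.0, 0.172, 0.985, -0.0]
force: [-0.0, 1.2, -0.2]
gripper_width: 0.104
finger_force: 78.1
[-0.0835 -0.1027  0.0015] [ -0.05  -0.02 -14.63]
```

```bash
python3 -m crank '[[1,[-0.03,-0.035,0],[0,0,-6]],[1,[-0.055,-0.07,0],[0,0,-12]],[1,[-0.08,-0.095,0],[0,0,-14.6]],[1,[-0.0835,-0.1027,0],[0,0,-14.6]],[1,[-0.0835,-0.1027,0.02],[0,0,-14.6]],[1,[-0.0835,-0.1027,0.03],[0,0,-14.6]],[1,[-0.0835,-0.1027,0.03],[0,0,-14.6]],[1,[-0.0835,-0.1027,0.03],[0,0,-14.6]]]'
python3 - <<'E'
from h import *
c=snap('wrist','ins1'); np.savez('ins1.npz',camera_matrix=c['camera_matrix'],view=c['view'])
t,R=tool(); print(t,R.as_rotvec(), np.round(proj(c,t),1),np.round(proj(c,t+[0,0,-.033]),1),np.round(proj(c,[.551,-.217,.088]),1))
a=cv2.imread('pics/ins1.png')[100:400,140:420];cv2.imwrite('pics/ins1c.png',cv2.resize(a,None,fx=2,fy=2,interpolation=cv2.INTER_CUBIC))
E
```

```text
t: 7.45
tcp_pos: [0.5502, -0.2122, 0.1516]
eef_rot: [-0.001, 0.047, 0.999, 0.0]
force: [0.2, -0.6, 0.5]
gripper_width: 0.102
finger_force: 78.2
[ 0.55059424 -0.21238306  0.1524661 ] [ 1.46760614e-01  3.13809341e+00 -5.14519278e-05] [274.2 289.2] [274.5 258.9] [267.3 239.4]
```

View pics/ins1c.png

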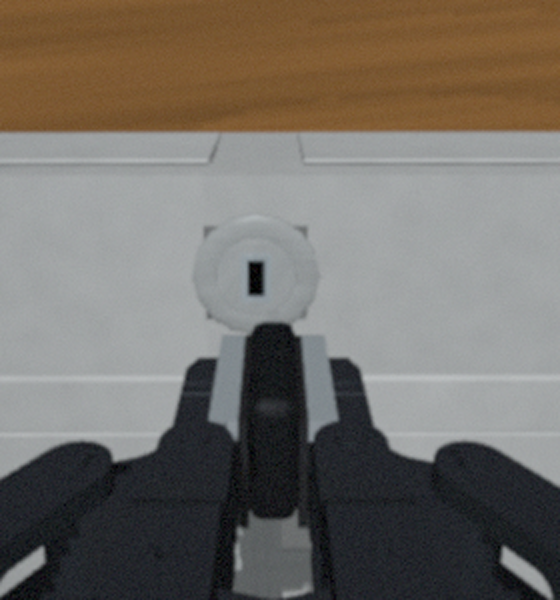

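The keyway is at about (267.5,238.5) in the full frame. The key head's near lower edge is centred at about (276.7,261.5), and the blade is hidden under the head. I'll compute the relative offset.

Run:
```python
from h import *
c=dict(np.load('ins1.npz')); im=cv2.imread('pics/ins1.png',0)
r=im[228:251,258:278]; w=np.clip(110-r.astype(float),0,None); ys,xs=np.mgrid[228:251,258:278]; print(np.round(r[10],0))
uv=np.array([(w*xs).sum()/w.sum(),(w*ys).sum()/w.sum()]); k=atz(c,uv,.088); print('keyway',uv,k)
t,R=tool();X=R.apply([1,0,0]);Y=R.apply([0,1,0]); print(X,Y,t)
for n,z in(('row262',.1471),):
    print('shoulder',[round(float(v),4) for v in R.inv().apply(atz(c,(276.7,261.5),t[2]-.0054)-t)], 'top',np.round(R.inv().apply(atz(c,(276.5,357.5),t[2]+.0326)-t),4))
for row in (266,272,280,300,320,345): print(row,im[row,258:296].tolist())
print([im[r,276] for r in range(254,270)],[im[r,276] for r in range(350,364)])
print('keyway in tool',R.inv().apply(k-t))
```

```text
[152 151 152 154 150 131  72   5   7   0  14  11  22  70 119 147 151 150
 150 150]
keyway [267.48255542 238.73267234] [ 0.55057885 -0.21683803  0.088     ]
[-9.95635156e-01  9.33307582e-02 -7.07635785e-05] [ 9.33307605e-02  9.95635158e-01 -2.94824077e-05] [ 0.55059424 -0.21238306  0.1524661 ]
shoulder [0.0111, 0.0011, 0.0054] top [-0.0102  0.0009 -0.0326]
266 [153, 156, 149, 146, 147, 135, 121, 101, 56, 23, 16, 12, 19, 23, 21, 26, 15, 27, 17, 15, 22, 23, 30, 31, 26, 19, 22, 31, 79, 127, 158, 162, 162, 162, 162, 161, 162, 160]
272 [133, 136, 136, 122, 82, 47, 27, 23, 26, 28, 24, 27, 30, 14, 32, 23, 15, 25, 20, 8, 26, 26, 25, 25, 23, 22, 20, 25, 21, 25, 37, 39, 75, 111, 133, 135, 135, 135]
280 [136, 135, 124, 100, 48, 31, 28, 31, 24, 21, 18, 20, 19, 18, 13, 29, 24, 20, 24, 26, 17, 13, 21, 31, 22, 24, 22, 20, 25, 24, 19, 28, 47, 97, 121, 136, 135, 137]
300 [132, 113, 67, 34, 37, 32, 25, 25, 35, 16, 28, 29, 36, 43, 44, 40, 42, 40, 40, 41, 42, 34, 39, 34, 34, 34, 23, 26, 24, 21, 24, 30, 34, 32, 53, 100, 125, 136]
320 [67, 50, 34, 40, 32, 36, 25, 25, 22, 14, 30, 15, 23, 27, 25, 20, 22, 36, 26, 28, 21, 26, 19, 21, 26, 23, 24, 19, 32, 28, 17, 30, 37, 37, 35, 66, 95, 107]
345 [9, 22, 24, 22, 10, 21, 22, 1, 27, 15, 20, 26, 18, 31, 23, 20, 31, 29, 14, 28, 20, 27, 21, 29, 22, 27, 20, 13, 23, 24, 23, 24, 33, 36, 41, 30, 25, 18]
[np.uint8(148), np.uint8(143), np.uint8(143), np.uint8(144), np.uint8(143), np.uint8(140), np.uint8(119), np.uint8(75), np.uint8(41), np.uint8(25), np.uint8(25), np.uint8(20), np.uint8(17), np.uint8(25), np.uint8(27), np.uint8(24)] [np.uint8(26), np.uint8(21), np.uint8(31), np.uint8(11), np.uint8(31), np.uint8(30), np.uint8(20), np.uint8(22), np.uint8(27), np.uint8(61), np.uint8(81), np.uint8(94), np.uint8(97), np.uint8(94)]
keyway in tool [-0.0003959  -0.00443506  0.06446626]
```

```bash
python3 -m crank '[[1,[0,-0.0051,0.005],[0,0,0]],[1,[0,-0.0051,0.015],[0,0,0]],[1,[0,-0.0051,0.024],[0,0,0]],[1,[0,-0.0051,0.029],[0,0,0]],[1,[0,-0.0051,0.032],[0,0,0]],[1,[0,-0.0051,0.034],[0,0,0]],[1,[0,-0.0051,0.036],[0,0,0]],[1,[0,-0.0051,0.036],[0,0,0]]]'
python3 -c "
from h import *
s=get_state();t,R=tool();print(t,'F tool',R.inv().apply(s['force']),s['wrist_torque'])"
```

```text
t: 8.17
tcp_pos: [0.55, -0.218, 0.1158]
eef_rot: [-0.0, 0.047, 0.999, 0.0]
force: [-0.8, 0.2, -0.4]
gripper_width: 0.107
finger_force: 78.2
[ 0.55002868 -0.21797546  0.11577687] F tool [0.80766671 0.15271843 0.43363134] [-0.03074157  0.02042817 -0.0323685 ]
```

```bash
for i in 1; do python3 -m crank '[[1,[0,0,0.001],[0,0,0]],[1,[0,0,0.002],[0,0,0]],[1,[0,0,0.003],[0,0,0]],[1,[0,0,0.004],[0,0,0]],[1,[0,0,0.005],[0,0,0]],[1,[0,0,0.005],[0,0,0]]]'; done
python3 -c "
from h import *
s=get_state();t,R=tool();print(t,'F tool',R.inv().apply(s['force']),s['wrist_torque'])"
```

```text
t: 8.67
tcp_pos: [0.5499, -0.218, 0.1108]
eef_rot: [-0.0, 0.047, 0.999, 0.0]
force: [-0.1, -0.6, -0.1]
gripper_width: 0.106
finger_force: 78.2
[ 0.54989654 -0.21803069  0.11082796] F tool [ 0.00791516 -0.57057826  0.10526697] [0.02278622 0.11497952 0.02183571]
```

```bash
python3 -m crank '[[1,[0,0,0.001],[0,0,0]],[1,[0,0,0.002],[0,0,0]],[1,[0,0,0.003],[0,0,0]],[1,[0,0,0.004],[0,0,0]],[1,[0,0,0.005],[0,0,0]],[1,[0,0,0.005],[0,0,0]]]'
python3 -c "
from h import *
s=get_state();t,R=tool();print(t,'F tool',R.inv().apply(s['force']),s['wrist_torque'])"
```

```text
t: 9.17
tcp_pos: [0.5495, -0.2183, 0.1066]
eef_rot: [-0.001, 0.047, 0.999, -0.0]
force: [-5.6, -0.7, 2.4]
gripper_width: 0.106
finger_force: 78.7
[ 0.54952157 -0.21825524  0.106578  ] F tool [ 5.48133029 -1.19928195 -2.38858061] [-0.09776985  1.11130749  0.01319077]
```

```bash
python3 -m crank '[[1,[0.001,0,0.001],[0,0,0]],[1,[0.001,0,0.002],[0,0,0]],[1,[-0.0005,0,0.002],[0,0,0]],[1,[-0.0005,0,0.003],[0,0,0]],[1,[0.001,0,0.004],[0,0,0]],[1,[0.001,0,0.004],[0,0,0]],[1,[0,0,0.004],[0,0,0]],[1,[0,0,0.004],[0,0,0]]]'
python3 -c "
from h import *
s=get_state();t,R=tool();print(t,'F tool',R.inv().apply(s['force']),s['wrist_torque'])"
```

```text
t: 9.83
tcp_pos: [0.549, -0.2179, 0.1015]
eef_rot: [-0.002, 0.047, 0.999, 0.0]
force: [-7.7, -0.3, 2.5]
gripper_width: 0.104
finger_force: 78.6
[ 0.54901864 -0.21792067  0.10150637] F tool [ 7.61288933 -0.99344892 -2.49073688] [-0.099917    1.64938776 -0.03431754]
```

```bash
python3 -m crank '[[1,[0.0015,0,0.001],[0,0,0]],[1,[0.0015,0,0.002],[0,0,0]],[1,[0.0003,0,0.002],[0,0,0]],[1,[0.0003,0,0.003],[0,0,0]],[1,[0.0015,0,0.004],[0,0,0]],[1,[0.0015,0,0.004],[0,0,0]],[1,[0.0008,0,0.004],[0,0,0]],[1,[0.0008,0,0.004],[0,0,0]]]'
python3 -c "
from h import *
s=get_state();t,R=tool();print(t,'F tool',R.inv().apply(s['force']),s['wrist_torque'])"
```

```text
t: 10.5
tcp_pos: [0.5488, -0.2177, 0.0976]
eef_rot: [-0.001, 0.047, 0.999, 0.0]
force: [-5.9, 1.0, -0.4]
gripper_width: 0.103
finger_force: 78.2
[ 0.54875645 -0.21767197  0.09759134] F tool [5.92578975 0.40832096 0.39269747] [0.14367241 1.14919676 0.10693543]
```

```bash
python3 -m crank '[[1,[0.001,0,0.001],[0,0,0]],[1,[0.001,0,0.002],[0,0,0]],[1,[0,0,0.002],[0,0,0]],[1,[0,0,0.003],[0,0,0]],[1,[0.001,0,0.004],[0,0,0]],[1,[0.001,0,0.005],[0,0,0]],[1,[0.0006,0,0.0055],[0,0,0]],[1,[0.0006,0,0.0055],[0,0,0]]]'
python3 -c "
from h import *
s=get_state();t,R=tool();print(t,'F tool',R.inv().apply(s['force']),s['wrist_torque'])"
```

```text
t: 11.17
tcp_pos: [0.5485, -0.2182, 0.0933]
eef_rot: [-0.0, 0.047, 0.999, -0.0]
force: [-8.6, 0.9, 8.9]
gripper_width: 0.109
finger_force: 79.9
[ 0.54848999 -0.21816688  0.09334873] F tool [ 8.60890102  0.09258601 -8.90141027] [ 0.14098365  1.54010465 -0.02927101]
```

```bash
python3 -m crank '[[1,[0.001,0,0.001],[0,0,0]],[1,[0.001,0,0.001],[0,0,0]],[1,[0.0003,0,0.0015],[0,0,0]],[1,[0.001,0,0.0015],[0,0,0]],[1,[0.001,0,0.0015],[0,0,0]]]'
python3 -c "
from h import *
s=get_state();t,R=tool();print(t,'F tool',R.inv().apply(s['force']),s['wrist_torque'])"
```

```text
t: 11.58
tcp_pos: [0.5485, -0.2182, 0.0932]
eef_rot: [0.001, 0.047, 0.999, -0.001]
force: [-7.1, 1.6, 16.5]
gripper_width: 0.102
finger_force: 81.2
[ 0.54845603 -0.21818949  0.09323627] F tool [  7.14401365   0.93549597 -16.50465753] [0.38358063 1.29157735 0.0192129 ]
```

The stop is hard at the expected depth (z .0932 against .0934 predicted), so the key is home. Now I turn it about the plug axis, easing the downward push.

```bash
python3 -m crank '[[1,[0.0005,0,-0.0008],[0,0,0]],[1,[0.0005,0.0003,-0.0008],[0,0,7]],[1,[0.0005,0.0006,-0.0008],[0,0,14]],[1,[0.0005,0.001,-0.0008],[0,0,21]],[1,[0.0004,0.0013,-0.0008],[0,0,28]],[1,[0.0002,0.0016,-0.0008],[0,0,35]],[1,[0,0.0018,-0.0008],[0,0,42]],[1,[0,0.0018,-0.0008],[0,0,42]]]'
python3 -c "
from h import *
s=get_state();t,R=tool();print(t,'F tool',R.inv().apply(s['force']),s['wrist_torque'],s['q'])"
```

```text
t: 12.25
tcp_pos: [0.5489, -0.2161, 0.0933]
eef_rot: [0.002, 0.405, 0.914, 0.0]
force: [-3.2, 2.1, 11.8]
gripper_width: 0.104
finger_force: 80.0
[ 0.54889753 -0.21612023  0.09332603] F tool [  3.68190938  -0.8989423  -11.77959722] [ 0.44900273  0.57986642 -0.02450459] [-5.73853421e-01  5.86596808e-01  1.46436119e+00  7.96946889e-04
  1.08743035e+00 -1.31136204e+00]
```

```bash
python3 -m crank '[[1,[0.0003,0.0003,-0.0002],[0,0,7]],[1,[0.0003,0.0006,-0.0002],[0,0,14]],[1,[0.0003,0.001,-0.0002],[0,0,21]],[1,[0.0002,0.0013,-0.0002],[0,0,28]],[1,[0,0.0016,-0.0002],[0,0,35]],[1,[-0.0002,0.0018,-0.0002],[0,0,42]],[1,[-0.0004,0.002,-0.0002],[0,0,48]],[1,[-0.0004,0.002,-0.0002],[0,0,48]]]'
python3 -c "
from h import *
s=get_state();t,R=tool();print(t,'F tool',R.inv().apply(s['force']),s['wrist_torque'],s['q'])"
```

```text
t: 12.92
tcp_pos: [0.5509, -0.2151, 0.0934]
eef_rot: [0.002, 0.741, 0.671, 0.001]
force: [-1.3, 2.4, 8.6]
gripper_width: 0.106
finger_force: 79.6
[ 0.55086019 -0.21509978  0.09336743] F tool [ 2.23889055 -1.45837844 -8.65327061] [0.37389998 0.25935851 0.02865649] [-5.70648219e-01  5.89129637e-01  1.45986437e+00  1.08271751e-03
  1.08893271e+00 -4.71404246e-01]
```

```bash
python3 -m crank '[[1,[0.0001,0.0003,0],[0,0,5]],[1,[0.0001,0.0005,0],[0,0,10]],[1,[0.0001,0.0007,0],[0,0,14]],[1,[0.0001,0.0007,0],[0,0,14]],[1,[0.0001,0.0007,0],[0,0,14]]]'
python3 -c "
from h import *
s=get_state();t,R=tool();print(t,'F tool',R.inv().apply(s['force']),s['wrist_torque'],R.as_euler('ZYX',degrees=True))"
python3 -m crank '[[1,[0,0.0001,0],[0,0,2]],[1,[0,0.0002,0],[0,0,4]],[1,[0,0.0002,0],[0,0,4]],[1,[0,0.0002,0],[0,0,4]]]'
python3 -c "
from h import *
s=get_state();t,R=tool();print(t,'F tool',R.inv().apply(s['force']),s['wrist_torque'],R.as_euler('ZYX',degrees=True))
snap('scene','s2')
a=cv2.imread('pics/s2.png')[150:290,120:300];cv2.imwrite('pics/s2c.png',cv2.resize(a,None,fx=4,fy=4,interpolation=cv2.INTER_CUBIC))"
```

```text
t: 13.33
tcp_pos: [0.5515, -0.2151, 0.0933]
eef_rot: [0.002, 0.816, 0.578, 0.001]
force: [-1.7, 2.6, 9.2]
gripper_width: 0.103
finger_force: 79.6
[ 0.55147119 -0.21513929  0.0933488 ] F tool [ 1.84449583 -2.45072334 -9.17950065] [0.26525382 0.36920054 0.07492038] [7.05893085e+01 4.21774563e-03 1.79790891e+02]
t: 13.67
tcp_pos: [0.5516, -0.2152, 0.0934]
eef_rot: [0.001, 0.836, 0.549, 0.001]
force: [-1.4, 2.2, 9.7]
gripper_width: 0.103
finger_force: 79.5
[ 0.55162711 -0.21523442  0.09336057] F tool [ 1.47697804 -2.1250785  -9.68960438] [0.27589316 0.37693815 0.13006198] [ 6.66076640e+01 -3.50391296e-03  1.79793218e+02]
```

View pics/s2c.png

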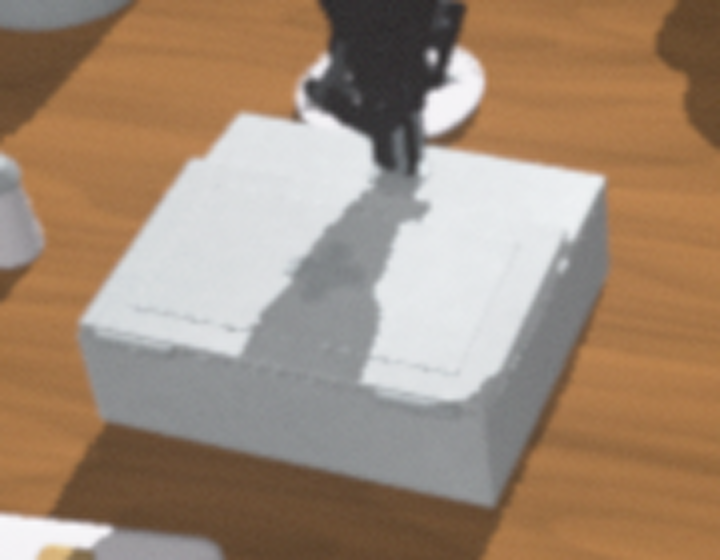

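The scene crop shows the lid's front edge raised above the rail, with a step at (200,160) and a gap along the right side at (565,240). The twist moment has climbed well past the spring's 0.06 N m, so the plug is at its stop. I'll hold for a second and check that it stays.

```bash
python3 -m crank '[[1,[0,0,0],[0,0,1]],[1,[0,0,0],[0,0,1]],[1,[0,0,0],[0,0,1]],[1,[0,0,0],[0,0,1]],[1,[0,0,0],[0,0,1]],[1,[0,0,0],[0,0,1]],[1,[0,0,0],[0,0,1]],[1,[0,0,0],[0,0,1]]]'
python3 -c "
from h import *
s=get_state();t,R=tool();print(t,'F tool',R.inv().apply(s['force']),s['wrist_torque'],R.as_euler('ZYX',degrees=True))
snap('wrist','w2')"
```

```text
t: 14.38
tcp_pos: [0.5517, -0.2153, 0.0934]
eef_rot: [0.002, 0.84, 0.542, 0.001]
force: [-1.8, 0.8, 9.0]
gripper_width: 0.107
finger_force: 79.6
[ 0.55165053 -0.21526414  0.0933826 ] F tool [ 0.02496691 -1.90243429 -8.97712859] [0.27155529 0.38207465 0.12531965] [ 6.56230794e+01 -3.27987410e-03  1.79786794e+02]
```

View pics/w2.png

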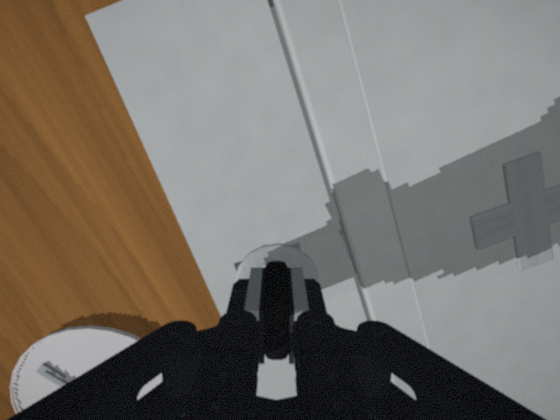

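The wrist view shows the key down on the plug at (278,265), still gripped and turned, with a dark gap along the rail/lid seam from (270,5) to (370,315). Handing in.

```bash
python3 -c "
from plant import *
print(job_done())"
```

```text
the job is handed in; nothing more can be done
None
```

The medicine box is unlocked and its lid is ajar: the oblong key is fully home, turned clockwise to its stop and still held in the grip, and I left the round-headed key and everything else alone.

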